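Zero the light meter, then hold the lamp shutter half open

ROBOT

A 7-joint arm with a two-finger parallel gripper is mounted at the origin on the work surface. World frame = base frame: x ahead of the robot, y to its left, z up, the work surface at z = 0. Lengths are in mm, angles in degrees, forces in N, time in s.
With the tool pointing down it reaches from about 400 to 850 mm from the base axis. Payload 4.5 kg.
Tool frame: the origin (TCP) lies between the finger pads; the fingertips stand 11 mm ahead of it and the grasp point (between the pads) lies 8 mm behind it; z points along the fingers, y is the line along which they close (so a half turn about z gives the same grasp; the last joint's range is limited). The gripper opens to 85 mm and grips with 20 to 120 N. Pads are 22 mm wide; open, the fingers measure 114 mm over their backs; the gripper's body (76 mm by 85 mm) begins 54 mm behind the grasp point. The pads swing forward as they close: fully open they stand 13 mm farther back than shut.
Start: joints at [-73.808, 39.483, -11.15, 89.685, 9.013, 51.709, -12.324], TCP at [153.879, 605.784, 242.317] pointing down, gripper open.
Joint ranges: [-172.22, 172.22], [-26.19, 119.32], [-84.43, 86.54], [7.71, 146.69], [-57.33, 237.33], [2.42, 119.75], [-152.13, 152.13]. Speed limits (degrees/s): [147.25, 147.25, 180, 180, 180, 180, 180].

INTERFACE

Orientations are given as [roll, pitch, yaw] about the fixed x, y, z axes, in that order (R = Rz(yaw) Ry(pitch) Rx(roll)).
In Python, from rig import arm gives the robot as it stands. Calls block until the motion is done:
- arm.reach(position, orientation): joint-space move of the TCP to a pose.
- arm.line_to(position, ori=None, vel=150, max_force=None): straight line of the TCP; ori=None keeps the orientation; vel is the mean speed in mm/s. With max_force (N) it stops when the force on the tool has changed by that much, and returns True; else False.
- arm.set_joints(angles): joint-space move.
- arm.set_gripper(opening): finger opening in mm; the grip force is fixed at half the most; returns when the fingers have stopped.
- arm.hold(seconds).
- arm.inverse_kinematics(position, orientation): joint angles nearest the present ones, or None.
- arm.read_state(): the state.
- arm.get_image(name): name is "side" or "top" or "wrist"; returns (picture, depth): 384x512x3 uint8, red, green, blue; 384x512 float32, mm along the optical axis (not along the pixel's ray), 0 where there is no reading.
- arm.camera_model(name): a dict with "mtx" (3x3 intrinsics, pixels), "origin" and "orientation" of the camera in the world; the wrist camera has in their place "hand_eye" (4x4, takes a point from camera to tool coordinates, whose origin is the TCP and whose axes are the flange's). Camera axes: x right, y down, z forward; pixel columns grow to the right and rows downward; lengths in mm; the calibration is good to about 2 mm. A picture is of the moment at which its call begins: read the wrist's pose just before it. camera_model takes no time and is no camera call.
A pose or a line that the arm cannot do raises arm.MotionError and nothing moves.
- arm.hand_in(): hands the job in; it is judged then, once.
The state is a dict: "time": time; "joints": joint angles; "joint_vel": joint speeds; "joint_efforts": joint torques, N m; "position": TCP position; "orientation": TCP orientation; "wrist_force": force on the tool from outside, world axes, zero at the start; "wrist_torque": the same for the moment, N m; "opening": finger opening in mm; "gripper_force": force on a finger pad.
Only numpy, scipy, OpenCV 4.12 (cv2) and the standard library are available. Lean on these libraries where they do the work, as an engineer would, in place of code of your own. Each camera call takes 0.05 s, during which the arm holds its last target. There are 200 camera calls.

TASK

With the lamp shutter still shut, turn the meter's zero knob until its red pointer stands on the green zero mark, and let go of the knob. Then take the lamp box's sprung shutter by its upright black tab, slide it open until its red index stands on the green half-travel band, and keep holding it there by the tab: the program finishes while still holding, since the spring shuts it if let go. Never open the shutter all the way, and leave the jars, bottle, cartons and probes where they are.

Things in the scene. Friction and masses are not known exactly. Their poses are not given: they have to be found in the camera images.
- meter: Light meter: fixed cream console, teal and slate top, 160 mm (its x) x 220 mm (its y) x 60 mm high. Origin at the centre of its underside, z up. Stands left or right of the robot's centre line, turned up to 0.35 rad either way. The zero knob's upright axis is at x 0, y -33 mm in its frame, over a white dial disc of 51 mm radius.
- zero_mark (a point): Centre of the green zero mark, 10 mm wide, painted on the meter's white dial 44 mm from the knob axis, on the knob's -x side in the meter's frame, 62 mm above the table. The mark covers about +-0.12 rad of knob angle.
- zero_knob (a joint): Angle of the zero knob, rad, range -1.9 to 1.9: 0 = red pointer centred on the green zero mark; positive = turned clockwise seen from above. Starts at +0.5 to +1.4, so turn it counter-clockwise seen from above. It stays where it is left (friction about 0.04 N m).
- knob_bar: Grey grip bar on the zero knob: 50 mm along its x, 14 mm thick along its y, 32 mm high, turning with the knob about its z. Origin on the knob axis at the bar's foot, on the round skirt (52 mm diameter, 8 mm thick), 71 mm above the table; top at 103 mm. The red pointer points along its -x. At joint 0 its axes are parallel to the meter's.
- lampbox: Lamp box: fixed cream case, slate top, 160 mm (its x) x 260 mm (its y) x 60 mm high; on top a lit orange window under an aluminium shutter. Origin at the centre of its underside, z up. On the other side from the meter, turned up to 0.35 rad. Two guide rails along y at x +-61 mm, top 68 mm. Spring barrel (16 mm diameter, top 77 mm) along y at x 38 mm, y 50 to 125 mm.
- half_band (a point): Centre of the green half-travel band, 10 mm wide along the sliding direction, on the lamp box's -x guide rail (x -61, y -30 mm in the lamp box's frame, 68 mm above the table); the +x rail has the same. A red line 35 mm further along +y marks full travel.
- shutter (a joint): Travel of the shutter, m: 0 = shut (start), 0.035 = half, 0.070 = fully open stop. It slides along the lamp box's +y. A spring always pulls it shut with 3.6 N at 0, rising by 120 N/m: 7.8 N at half, 12 N at the stop. The green band covers 0.030 to 0.040.
- shutter_tab: Upright black tab on the shutter, to be gripped: 32 mm along its x, 12 mm thick along its y (sliding direction), 36 mm high. Origin at the centre of its foot on the 4 mm shutter plate, 66 mm above the table; top at 102 mm. Axes parallel to the lamp box's. Shut: at x 0, y -65 mm in its frame. Red index arms reach from it over both rails. Plate reaches 40 mm either side along y.
- cream_jar: White cream jar with teal label, loose bystander, 60 mm diameter, 60 mm high, between the two boxes; origin at the centre of its underside
- green_bottle: Green bottle with white cap, loose bystander, 52 mm diameter, 115 mm high; origin at the centre of its underside
- teal_carton: Teal carton, loose bystander, 70 x 100 x 75 mm high; origin at the centre of its underside
- white_carton: White carton with a blue band, loose bystander, 70 x 110 x 70 mm high; origin at the centre of its underside
- roller_probe: White handpiece with a chrome roller, lying on the table nearer the robot, loose bystander, 156 mm long along its x, 24 mm high; origin at the centre of its underside
- ball_probe: White handpiece with a chrome ball tip, lying on the table nearer the robot, loose bystander, 155 mm long along its x, 23 mm high; origin at the centre of its underside
- sample_jar: Small white jar standing on the meter's top, in its back +y corner, loose bystander, 34 mm diameter, 32 mm high; origin at the centre of its underside

How it is judged (in metres and radians):
On the way, in this order (a step that is already met when the one before it is completed fails the run):
1. with the shutter still shut, the zero knob's pointer is brought onto the green zero mark and the knob is let go (value of joint zero_knob between -0.12 and 0.12 rad and contact force between knob_bar and the fingers below 0.3 N and value of joint shutter below 0.006 m), for 0.2 s.
2. the shutter is held by its tab at half travel (value of joint shutter between 0.03 and 0.04 m and contact force between shutter_tab and the fingers above 3 N), for 0.3 s.
At the end, for the whole second after the job is handed in: The fingers hold the shutter by its tab (more than 3 N) at rest at half travel, 35 mm +-5 mm, with nothing wedged against the tab, and the zero knob, let go, still reads zero within 0.12 rad (all of step 2 and value of joint zero_knob between -0.12 and 0.12 rad and contact force between knob_bar and the fingers below 0.3 N and velocity of joint shutter between -0.01 and 0.01 m/s and contact force between shutter_tab and cream_jar below 0.2 N and contact force between shutter_tab and green_bottle below 0.2 N and contact force between shutter_tab and teal_carton below 0.2 N and contact force between shutter_tab and white_carton below 0.2 N and contact force between shutter_tab and roller_probe below 0.2 N and contact force between shutter_tab and ball_probe below 0.2 N and contact force between shutter_tab and sample_jar below 0.2 N); the arm keeps its last pose, push and grip.
It fails at once if the shutter is opened nearly to its stop (more than 62 mm of 70) (value of joint shutter above 0.062 m).
It fails at once if one of the jars and bottles is shoved more than 30 mm or knocked over (distance of any of cream_jar, green_bottle, sample_jar from where it was at the start of the episode above 0.03 m or angle between any of cream_jar, green_bottle, sample_jar's own z axis and vertical above 0.5 rad).
It fails at once if one of the cartons is shoved more than 30 mm or knocked over (distance of any of teal_carton, white_carton from where it was at the start of the episode above 0.03 m or angle between any of teal_carton, white_carton's own z axis and vertical above 0.5 rad).
It fails at once if one of the probes is shoved more than 30 mm or knocked over (distance of any of roller_probe, ball_probe from where it was at the start of the episode above 0.03 m or angle between any of roller_probe, ball_probe's own z axis and vertical above 0.5 rad).
It also fails if it takes over 51 s, if anything falls off the work surface, if the arm or the gripper's body presses on something with over 40 N, if the wrist force passes 120 N, or if a joint passes its speed limit or range.

## Working session

There is one attempt and no reset: what is moved stays moved. The work goes in short steps, each a Python script; the robot and the scene stay as the last script left them, time stands still between calls to the robot, and variables do not carry over. Pictures are saved under pics/ and viewed, at most 10 in all, crops included, and the job is handed in when it is done.

```bash
ls; mkdir -p pics; cat > h.py <<'E'
import numpy as np, cv2
from rig import arm
from scipy.spatial.transform import Rotation as Ro
def rpy(o): return Ro.from_euler('xyz',o,degrees=True).as_matrix()
def cam(name,st=None):
    c=arm.camera_model(name); K=np.array(c["mtx"])
    if name=="wrist":
        st=st or arm.read_state(); H=np.array(c["hand_eye"]); R=rpy(st["orientation"])
        return K,R@H[:3,:3],R@H[:3,3]+np.array(st["position"])
    o=np.array(c["orientation"]); R=o if o.shape==(3,3) else rpy(o)
    return K,R,np.array(c["origin"])
def ray(C,uv):
    K,R,t=C; uv=np.atleast_2d(uv); d=np.c_[uv,np.ones(len(uv))]@np.linalg.inv(K).T@R.T
    return t,d
def onz(C,uv,z):
    t,d=ray(C,uv); return t+d*((z-t[2])/d[:,2])[:,None]
def pts(C,dep):
    K,R,t=C; v,u=np.mgrid[:dep.shape[0],:dep.shape[1]]
    d=np.stack([u,v,np.ones_like(u)],-1)@np.linalg.inv(K).T*dep[...,None]
    return d@R.T+t
def save(n,im): cv2.imwrite(f"pics/{n}.png",im[...,::-1])
E
python3 - <<'E'
from h import *
for n in("top","side"):
    print(n,arm.camera_model(n)); im,d=arm.get_image(n); save(n+"0",im); np.savez(f"{n}0",im=im,d=d)
print(arm.camera_model("wrist")); print(arm.read_state())
E
```

```text
pics
top {'mtx': array([[363.46703841,   0.        , 248.86560108],
       [  0.        , 363.46703841, 194.97853514],
       [  0.        ,   0.        ,   1.        ]]), 'origin': array([504.06656057,   7.83376033, 886.72595555]), 'orientation': array([-176.59384272,    0.60036692,  -89.87990094])}
side {'mtx': array([[397.41375419,   0.        , 255.18958273],
       [  0.        , 397.41375419, 196.622502  ],
       [  0.        ,   0.        ,   1.        ]]), 'origin': array([ 522.99858873, -678.46877071,  553.16416883]), 'orientation': array([-125.04291184,   -0.91728621,   -1.39323515])}
{'mtx': array([[316.86140211,   0.        , 252.95127802],
       [  0.        , 316.86140211, 196.94180776],
       [  0.        ,   0.        ,   1.        ]]), 'hand_eye': array([[-1.12568735e-03, -9.55103431e-01, -2.96270433e-01,
         7.47572942e+01],
       [ 9.99999104e-01, -1.28996069e-03,  3.58994796e-04,
         3.84162354e-01],
       [-7.25054375e-04, -2.96269764e-01,  9.55104026e-01,
        -1.32166798e+02],
       [ 0.00000000e+00,  0.00000000e+00,  0.00000000e+00,
         1.00000000e+00]])}
{'time': 0.1, 'joints': array([-73.80861928,  39.52967049, -11.14635639,  89.73920322,
         9.01121117,  51.70882054, -12.32557883]), 'joint_vel': array([ 0.03005991, -0.09778277,  0.02464979, -0.14238943, -0.02940418,
        0.01271925, -0.05794193]), 'joint_efforts': array([-3.67051791e-03, -5.40609992e+01, -1.27133030e+00, -1.58986723e+01,
        9.44347295e-03,  4.43752753e-03, -9.58661417e-06]), 'position': array([153.78138502, 605.20066128, 241.54930805]), 'orientation': array([-1.79904167e+02,  4.96026333e-03,  1.65748399e+02]), 'wrist_force': array([0.01742739, 0.19533743, 0.08994937]), 'wrist_torque': array([-0.00458381,  0.03134245,  0.0534108 ]), 'gripper_force': 0.0, 'opening': 85.31120689302085}
```

View pics/top0.png

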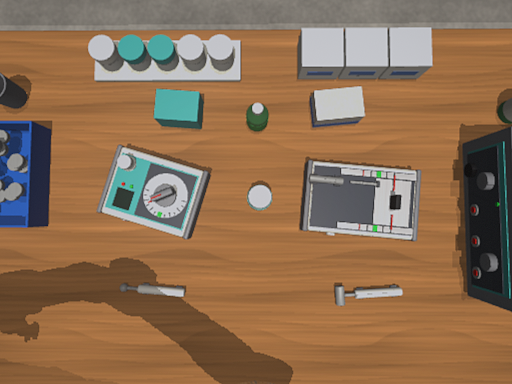

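View pics/side0.png

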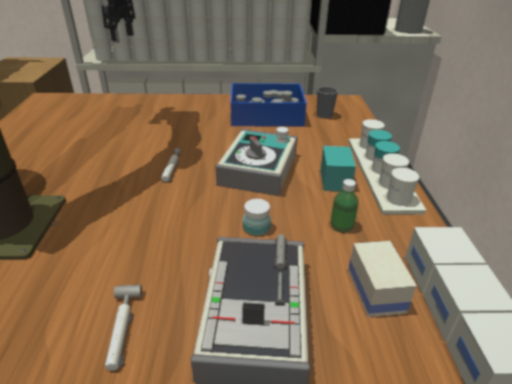

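The top view shows the meter on the left (dial about (165,195), sample jar (125,160)) and the lamp box on the right, with the tab at about (395,202) and the green bands near (376,229) and (378,174). The side view agrees, and the shutter is shut. I'll take rough positions next, then look from the wrist.

```bash
python3 - <<'E'
from h import *
C=cam("top"); print(onz(C,[[165,195],[395,202]],90).round())
k,t=onz(C,[[165,195],[395,202]],90)
for n,p,xy in(("k",k,(-55,-25)),("k2",k,(-55,45)),):
    q=[p[0]+xy[0],p[1]+xy[1],290]
    for yaw in (180,0,):
        print(n,yaw,arm.inverse_kinematics(q,[180,0,yaw]))
arm.reach([k[0]-60,k[1]-30,290],[180,0,180])
arm.hold(.2)
for i in range(2):
    s=arm.read_state(); im,d=arm.get_image("wrist"); save(f"wk{i}",im); np.savez(f"wk{i}",im=im,d=d,p=s["position"],o=s["orientation"])
    print(s["time"],s["position"],s["orientation"])
    if i==0: arm.line_to([k[0]-60,k[1]+40,290]); arm.hold(.2)
E
```

```text
[[ 551.  201.   90.]
 [ 537. -303.   90.]]
k 180 [-13.20806637  29.06185432 -17.78166912 102.93239877  11.21151651
  49.72635848  53.83028072]
k 0 [-45.31025354  32.07191515  34.22601203 104.53614428 -22.81183095
  50.38230644 -90.3356721 ]
k2 180 [-20.35846607  31.20935107 -17.53003782  98.49972591  11.41708429
  52.04154565  47.4426108 ]
k2 0 [-51.35067304  34.41383949  34.59057992 100.10451762 -23.71045887
  52.93054303 -96.88654211]
2.2917 [490.92393609 171.71917554 289.91783354] [ 1.79986718e+02 -1.17253689e-02 -1.79921283e+02]
3.1583 [491.42855022 239.41912453 289.98696884] [-1.79944652e+02  9.10339214e-04  1.79881435e+02]
```

```bash
python3 -c "
import cv2,numpy as np
a=cv2.imread('pics/wk0.png');b=cv2.imread('pics/wk1.png')
cv2.imwrite('pics/wk.png',cv2.resize(np.hstack([a,b]),(800,300)))"
```

```text
(no output)
```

View pics/wk.png

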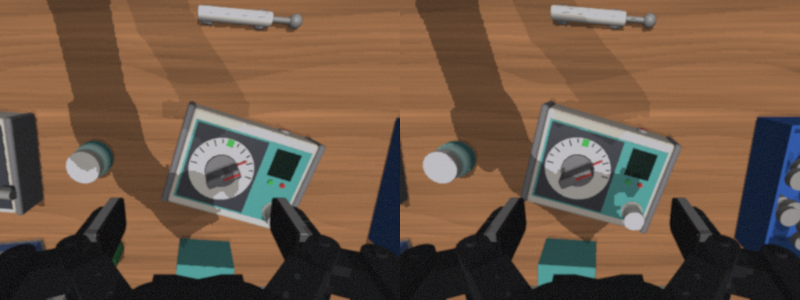

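Both wrist views show the dial (full-size pixels about (283,215) and (227,215)). The green mark is toward the robot and the red pointer lies clockwise of it. I'll measure these features.

```bash
cat >> h.py <<'E'
def load(f):
    z=np.load(f+".npz"); return z["im"],z["d"],cam("wrist",dict(position=z["p"],orientation=z["o"]))
def tri(Cs,uvs):
    A=np.zeros((3,3));b=np.zeros(3)
    for C,uv in zip(Cs,uvs):
        t,d=ray(C,uv); d=d[0]/np.linalg.norm(d[0]); M=np.eye(3)-np.outer(d,d); A+=M;b+=M@t
    return np.linalg.solve(A,b)
def cent(m,near=None):
    n,_,s,c=cv2.connectedComponentsWithStats(m.astype(np.uint8))
    k=[i for i in range(1,n) if s[i,4]>=8]
    return [(c[i].round(1),s[i,4]) for i in k]
def masks(im):
    h=cv2.cvtColor(im,cv2.COLOR_RGB2HSV).astype(int); H,S,V=h[...,0],h[...,1],h[...,2]
    return dict(green=(H>45)&(H<75)&(S>120)&(V>90), red=((H<7)|(H>173))&(S>140)&(V>90))
E
cat > knob.py <<'E'
from h import *
import sys
Cs=[];G=[];Bz=[]
for f in sys.argv[1:]:
    im,d,C=load(f); P=pts(C,d); m=masks(im)
    for k in m: print(f,k,[(list(c),a,onz(C,c,62)[0].round(1)) for c,a in cent(m[k])])
    near=np.hypot(P[...,0]-551,P[...,1]-201)<70
    top=near&(P[...,2]>92)&(P[...,2]<112)&(d>0); sel=P[top]
    v,u=np.nonzero(top); 
    (cx,cy),(w,h),a=cv2.minAreaRect(sel[:,:2].astype(np.float32))
    bx=cv2.boxPoints(((cx,cy),(w,h),a)); e=max((bx[1]-bx[0],bx[2]-bx[1]),key=np.linalg.norm)
    print(f,"bar",sel.shape,sel.mean(0).round(1),np.percentile(sel[:,2],[5,50,95]).round(1),(cx,cy,w,h),np.degrees(np.arctan2(e[1],e[0])), "uv",u.mean(),v.mean())
    g=max(cent(m["green"]),key=lambda t:t[1])[0]; Cs.append(C);G.append(g);Bz.append([u.mean(),v.mean()])
    # dial + white
    hsv=cv2.cvtColor(im,cv2.COLOR_RGB2HSV); mt=near&(P[...,2]>50)&(P[...,2]<67)
    print("top z",np.median(P[mt][:,2]))
    w=(hsv[...,1]<40)&(hsv[...,2]>130)&near&(np.abs(P[...,2]-62)<6)
    w=cv2.morphologyEx(w.astype(np.uint8),cv2.MORPH_OPEN,np.ones((3,3)))
    n,_,s,_=cv2.connectedComponentsWithStats(w); 
    vv,uu=np.nonzero(w); xy=onz(C,np.c_[uu,vv],62)[:,:2]
    c,r=cv2.minEnclosingCircle(xy.astype(np.float32)); print("dial",c,r)
if len(Cs)>1: print("tri green",tri(Cs,G),"bar",tri(Cs,Bz))
E
python3 knob.py wk0 wk1
```

```text
wk0 green [([np.float64(294.9), np.float64(182.9)], np.int32(47), array([510.7, 221.3,  62. ])), ([np.float64(345.9), np.float64(232.9)], np.int32(33), array([574.4, 286.7,  62. ]))]
wk0 red [([np.float64(296.7), np.float64(226.4)], np.int32(39), array([565.7, 225.7,  62. ])), ([np.float64(360.8), np.float64(237.2)], np.int32(19), array([580.2, 305.7,  62. ]))]
wk0 bar (655, 3) [550.3 206.9 102. ] [ 94.5 103.1 104.7] (552.019287109375, 207.22552490234375, 14.192352294921875, 49.741939544677734) -68.72578 uv 284.975572519084 227.38931297709922
top z 62.0620314910619
dial (543.5362548828125, 200.2698516845703) 64.05328369140625
wk1 green [([np.float64(237.2), np.float64(182.4)], np.int32(47), array([510.6, 220.9,  62. ])), ([np.float64(291.5), np.float64(232.5)], np.int32(32), array([574.6, 286.8,  62. ]))]
wk1 red [([np.float64(233.9), np.float64(226.3)], np.int32(38), array([566.1, 215.9,  62. ])), ([np.float64(306.5), np.float64(236.6)], np.int32(17), array([580.1, 305.5,  62. ]))]
wk1 bar (641, 3) [550.2 208.2 102.1] [ 95.  103.1 104.7] (552.0057983398438, 207.8800506591797, 14.468406677246094, 49.12286376953125) -67.82161 uv 224.42277691107645 226.90171606864274
top z 62.06159777123452
dial (542.2871704101562, 200.61026000976562) 62.99259567260742
tri green [510.14632477 221.046236    63.90584849] bar [552.77610204 207.63059079  95.95715586]
```

Knob axis is about (552, 207.5), the bar's -x points at 111.7° and the green mark lies at 162°, so I need +50° CCW. Bar top is about 103 mm. Grasping now.

```bash
python3 - <<'E'
from h import *
for y0,y1 in((111.7,162),(-68.3,-18)):
    for y in (y0,y1):
        q=arm.inverse_kinematics([552,207.5,85],[180,0,y]); print(y,None if q is None else np.round(q))
arm.reach([552,207.5,150],[180,0,111.7])
arm.set_gripper(50)
print(arm.line_to([552,207.5,86],vel=80,max_force=15))
arm.set_gripper(0)
s=arm.read_state(); print(s["time"],s["position"],s["orientation"],s["opening"],s["gripper_force"],s["wrist_force"],s["wrist_torque"])
for y in (128.5,145.2,162):
    arm.line_to([552,207.5,86],[180,0,y],vel=60)
    s=arm.read_state(); print(s["time"],s["position"],s["orientation"],s["opening"],s["wrist_force"].round(1),s["wrist_torque"].round(2))
E
```

```text
111.7 [-25.  49.   0. 103.  -0.  28.  -3.]
162 [-20.  50.  -9. 103.  14.  29.  33.]
-68.3 [ -4.  54. -39. 102.  49.  42. 133.]
-18 [-45.  56.  37. 104. -53.  39. -84.]
False
5.8667 [552.15170363 207.57548382  86.61454743] [ 1.79965025e+02 -3.26037609e-03  1.11692623e+02] 13.366042956783367 59.165239334106445 [-1.55043678e+00  1.36030805e-03  5.23476829e+00] [-0.0831068   0.2636111   0.02152158]
6.3083 [552.22599728 207.62016254  86.60352334] [ 1.79951552e+02 -6.29943484e-03  1.28509469e+02] 12.998018486622568 [-1.4 -0.5  5.7] [-0.06  0.2   0.06]
6.75 [552.24647411 207.66891028  86.58957627] [1.79949762e+02 9.92464413e-03 1.45211193e+02] 13.179771819123342 [-0.4  0.   5.7] [-0.04  0.25  0.02]
7.1917 [552.2922013  207.74103801  86.60897407] [1.79944820e+02 2.98615543e-02 1.62011977e+02] 12.747885879210337 [-1.4  0.4  5.5] [-0.04  0.27  0.05]
```

```bash
python3 - <<'E'
from h import *
arm.set_gripper(50)
arm.line_to([552,207.5,150],vel=120)
arm.reach([491,190,270],[180,0,180]); arm.set_gripper(85); arm.hold(.2)
s=arm.read_state(); im,d=arm.get_image("wrist"); save("wk2",im); np.savez("wk2",im=im,d=d,p=s["position"],o=s["orientation"]); print(s["time"])
cv2.imwrite("pics/wk2c.png",cv2.resize(im[120:290,180:400,::-1],None,fx=3,fy=3))
E
python3 knob.py wk2
```

```text
9.5583
wk2 green [([np.float64(280.6), np.float64(187.5)], np.int32(51), array([510.9, 221.1,  62. ])), ([np.float64(335.2), np.float64(239.7)], np.int32(36), array([574.5, 286.7,  62. ]))]
wk2 red [([np.float64(274.0), np.float64(227.8)], np.int32(44), array([559.3, 214.6,  62. ])), ([np.float64(351.1), np.float64(244.1)], np.int32(22), array([580.2, 305.8,  62. ]))]
wk2 bar (680, 3) [549.8 207.2 102.4] [ 95.4 103.2 104.8] (551.94384765625, 207.53054809570312, 14.19410514831543, 49.573482513427734) -17.764946 uv 269.54117647058825 234.3514705882353
top z 62.05358186862534
dial (550.7750244140625, 200.5413055419922) 70.10969543457031
```

View pics/wk2c.png

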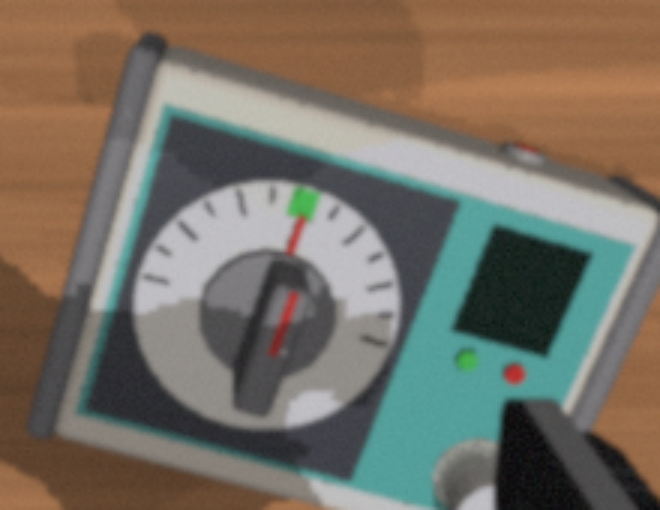

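In the crop, the red pointer stands on the green mark (bar 162.2° against mark about 162°), and the knob has been let go. Next I'll look at the lamp box from two places.

```bash
python3 - <<'E'
from h import *
arm.reach([475,-305,280],[180,0,180]); arm.hold(.2)
for i in range(2):
    s=arm.read_state(); im,d=arm.get_image("wrist"); save(f"wt{i}",im); np.savez(f"wt{i}",im=im,d=d,p=s["position"],o=s["orientation"]); print(s["time"],s["position"])
    if i==0: arm.line_to([475,-235,280],vel=200); arm.hold(.2)
a=[cv2.imread(f"pics/wt{i}.png") for i in(0,1)]
cv2.imwrite('pics/wt.png',cv2.resize(np.hstack(a),(800,300)))
E
cat > tab.py <<'E'
from h import *
import sys
Cs=[];T=[];G=[]
for f in sys.argv[1:]:
    im,d,C=load(f); P=pts(C,d); m=masks(im)
    for k in m: print(f,k,[(list(map(float,c)),int(a),onz(C,c,68)[0].round(1)) for c,a in cent(m[k])])
    top=(np.hypot(P[...,0]-537,P[...,1]+295)<70)&(P[...,2]>92)&(P[...,2]<112)&(d>0); sel=P[top]; v,u=np.nonzero(top)
    (cx,cy),(w,h),a=cv2.minAreaRect(sel[:,:2].astype(np.float32))
    bx=cv2.boxPoints(((cx,cy),(w,h),a)); e=max((bx[1]-bx[0],bx[2]-bx[1]),key=np.linalg.norm)
    print(f,"tab",sel.shape,np.percentile(sel[:,2],[5,50,95]).round(1),(cx,cy,w,h),np.degrees(np.arctan2(e[1],e[0])),u.mean(),v.mean())
    g=[c for c,a in cent(m["green"]) if a>20]; Cs.append(C);T.append([u.mean(),v.mean()]);G.append(g)
if len(Cs)>1:
    print("tri tab",tri(Cs,T)); print([tri(Cs,x) for x in zip(*G)])
E
python3 tab.py wt0 wt1
```

```text
11.6083 [ 475.56264428 -304.01203015  280.05699242]
12.3583 [ 474.79835811 -236.3063261   279.8701449 ]
wt0 green [([288.7, 173.1], 77, array([ 480. , -263.9,   68. ])), ([53.4, 243.5], 32, array([ 566. , -541.3,   68. ])), ([276.1, 269.6], 48, array([ 600.9, -275.2,   68. ]))]
wt0 red [([73.5, 77.3], 44, array([ 380.4, -486.4,   68. ])), ([84.0, 146.1], 38, array([ 450.2, -486.7,   68. ])), ([256.9, 175.7], 9, array([ 483. , -299.3,   68. ])), ([255.0, 194.5], 8, array([ 504.9, -301.3,   68. ])), ([93.6, 206.2], 36, array([ 519. , -486.5,   68. ])), ([249.4, 251.8], 16, array([ 576.8, -307.9,   68. ])), ([248.3, 262.8], 11, array([ 591.6, -309.2,   68. ]))]
wt0 tab (342, 3) [ 96.1 102.2 103.6] (535.7548828125, -304.8559265136719, 12.006070137023926, 31.596920013427734) -5.169879 251.86257309941521 230.14619883040936
wt1 green [([228.1, 174.0], 75, array([ 480.1, -263.8,   68. ])), ([221.4, 270.6], 50, array([ 601.2, -275.2,   68. ]))]
wt1 red [([6.9, 79.1], 44, array([ 380.3, -486.7,   68. ])), ([21.8, 147.6], 36, array([ 450. , -486.8,   68. ])), ([195.6, 186.1], 38, array([ 493.9, -300.7,   68. ])), ([35.0, 207.7], 32, array([ 519. , -486.7,   68. ])), ([192.8, 258.6], 27, array([ 584.7, -309.3,   68. ]))]
wt1 tab (372, 3) [ 94.9 102.2 103.5] (535.9821166992188, -304.790771484375, 12.265389442443848, 31.890775680541992) -5.4154844 189.26344086021504 231.31451612903226
tri tab [ 536.02841637 -304.81109152   97.63362883]
[array([ 480.18079345, -263.84813851,   67.33292844]), array([ 341.27138206, -224.22115411,  523.69764479])]
```

View pics/wt.png

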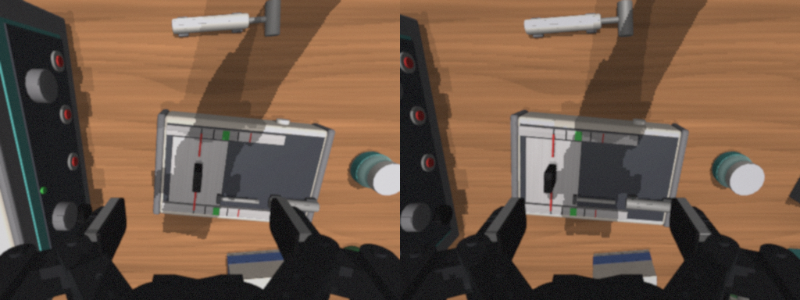

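The tab is shut at about (535.9, -304.8) with its top at 102 mm. The box is yawed -5.4°, and the bands at (480.1,-263.8) and (601,-275.2) put half travel 35.5 mm along +y. Now to grip and slide.

```bash
python3 - <<'E'
from h import *
o=[180,0,174.6]; t=np.array([535.9,-304.8]); y=np.array([.0942,.9956])
def rep():
    s=arm.read_state(); print(round(s["time"],2),s["position"].round(2),round(s["opening"],2),round(s["gripper_force"],1),s["wrist_force"].round(1)); return s
arm.reach([*t,150],o); arm.set_gripper(45)
print(arm.line_to([*t,86],vel=80,max_force=15)); rep()
arm.set_gripper(0); s0=rep()
arm.line_to([*(t+y*35.3),86],vel=25); arm.hold(.5); s=rep()
print("travel",(s["position"]-s0["position"])[:2]@y)
im,d=arm.get_image("wrist"); save("wh",im); np.savez("wh",im=im,d=d,p=s["position"],o=s["orientation"])
im,d=arm.get_image("side"); 
m=masks(im); C=cam("side")
for k in m: print(k,[(list(map(float,c)),int(a),onz(C,c,68)[0].round(1)) for c,a in cent(m[k])])
cv2.imwrite("pics/sh.png",cv2.resize(im[220:384,170:340,::-1],None,fx=3,fy=3))
E
```

```text
False
14.52 [ 536.33 -304.91   86.39] 44.93 0.0 [-0.8 -0.  -0.1]
14.91 [ 536.24 -304.72   86.67] 10.79 58.9 [-0.4  1.1  5. ]
16.97 [ 539.06 -273.58   86.65] 10.63 59.1 [-0.4 -7.5  4.7]
travel 31.26598288497493
green [([336.5, 218.1], 59, array([707.2, -61.5,  68. ])), ([214.3, 298.6], 11, array([ 477.3, -262.7,   68. ])), ([295.1, 304.1], 17, array([ 602. , -274.8,   68. ]))]
red [([251.7, 336.6], 685, array([ 534.3, -331.9,   68. ]))]
```

View pics/sh.png

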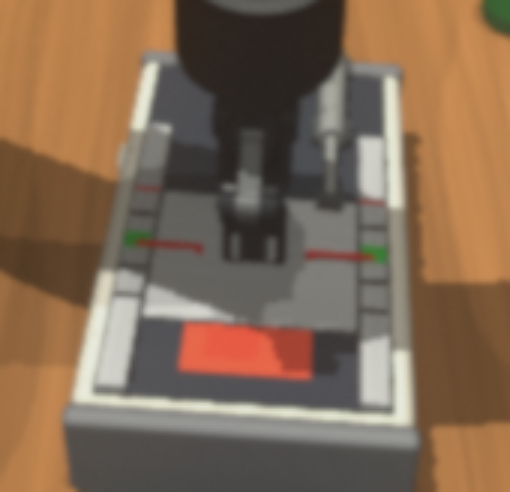

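View pics/wh.png

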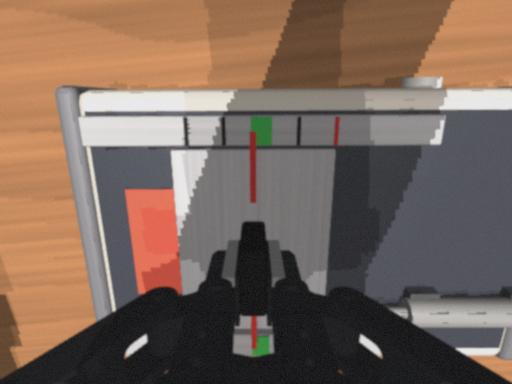

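In the side crop the red index lies at the shut-side edge of the green bands. The wrist view confirms it: index at column 253, band about 252–271. Measured travel is 31.3 mm because the arm yields to the spring, so I'll move on by about 4 mm.

```bash
python3 - <<'E'
from h import *
t=np.array([535.9,-304.8]); y=np.array([.0942,.9956]); p0=np.array([536.24,-304.72])
tr=lambda: (arm.read_state()["position"][:2]-p0)@y
c=35.3
for i in range(2):
    c+=35.2-tr(); arm.line_to([*(t+y*c),86],vel=15); arm.hold(.6); print(c,tr())
arm.hold(.5); s=arm.read_state(); print(s["time"],tr(),s["opening"],s["gripper_force"],s["wrist_force"])
im,d=arm.get_image("wrist"); save("wh2",im)
im2,_=arm.get_image("top")
cv2.imwrite("pics/end.png",np.hstack([im[80:240,130:380,::-1],im2[130:290,90:220,::-1],im2[130:290,290:440,::-1]]))
for uv in cent(masks(im)["green"])+cent(masks(im)["red"]): print(uv)
E
```

```text
39.279754478371856 35.10164859130652
39.37810588706534 35.08946437873409
19.4333 35.09414913061366 10.777970262973602 59.14229929447174 [-1.00717961 -8.64802331  4.87064924]
(array([252.6, 129.1]), np.int32(434))
(array([253.6, 346.3]), np.int32(197))
(array([327.8, 130.8]), np.int32(74))
(array([252.5, 165.6]), np.int32(296))
(array([150.3, 239. ]), np.int32(5223))
(array([253.5, 331.4]), np.int32(132))
```

View pics/end.png

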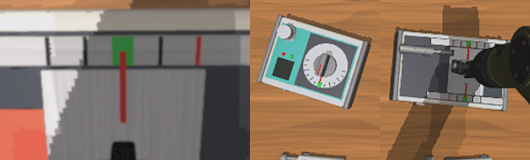

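The red index is centred on the green band (column 252.5 against 252.6), travel is 35.1 mm and steady, and the knob still reads zero. Handing in.

```bash
python3 -c "
from rig import arm
print(arm.hand_in())"
```

```text
the job is handed in; nothing more can be done
None
```

I handed the job in at about 19.4 s: the zero knob is on its green mark and let go, and the gripper is still holding the shutter by its tab at 35.1 mm (half travel); the rig returned no verdict.

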